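# Set the nut driver's torque selector to step six and confirm

## Task

Set the nut driver's controller to torque step six: with a fingertip push the selector handle round from its side, click by click, until it rests at the sixth of its seven marks (counted clockwise, the first being the leftmost as seen from the robot), then press the round metal button on the controller fully down and let it come back up. Press the button only once the selector is at step six. Only push: do not pinch or force the handle, do not lift or shift the controller, and leave the nut, bolts, plates and spanner where they are.

Things in the scene. Friction and masses are not known exactly. Their poses are not given: they have to be found in the camera images.
- controller: White box controller, loose on the bench on rubber feet, ~4 kg, 190 mm (its x) by 230 mm (its y), flat grey top 85 mm above the bench. Origin: centre of its underside; x points away from the robot, y left, z up; turned by up to 26 degrees. On top: the selector, seven dark marks in a half circle on its far side, 71 mm from its axis; the button near right; a nut in the near left corner.
- selector_axis (a point): Point where the selector's upright turning axis meets the controller's top: x 0, y +30 mm from the controller's centre, 85 mm above the bench; its axes are the controller's.
- selector (a joint): Selector angle in rad, growing clockwise from above, stops at 0 and 3.142. Seven spring detents 0.524 apart: step n rests at 0.524*(n-1), step six at 2.618. The handle points along the controller's +y (left) at 0, +x (away) at 1.571, -y (right) at 3.142. Starts in step 1 to 4. A detent resists with about 3 N at 45 mm from the axis; past half way the handle snaps ahead to the next step and stays.
- handle: Black bar handle of the selector, 14 mm wide, upright sides; reaches from 16 mm behind the axis to 60 mm ahead (the pointing end, white line on top). Underside 8 mm, top 34 mm above the controller's top; a hub of 21 mm radius, 8 mm high, lies under it. Origin on the turning axis at the height of the controller's top; its +y runs to the pointing end.
- pointer_tip (a point): End of the handle's pointer: on its top, 60 mm from the turning axis, 34 mm above the controller's top.
- confirm (a joint): Button travel in m: 0 up, 0.006 fully down; a spring of 5 N at full travel brings it back up.
- confirm_top (a point): Centre of the top of the round metal button (28 mm across, in a dark housing), 22 mm above the controller's top when up; pressed straight down. It lies 58 mm nearer the robot and 78 mm to the right of the controller's centre (controller frame).
- nut: The loose nut lying on the controller's top, near left corner: outside diameter 28 mm, 12 mm high. To be left alone. Origin: centre of its underside.
- bolt: A loose bolt standing on its head to the right of the controller, 28 mm across, 55 mm tall. To be left alone. Origin: centre of its underside.
- bolt2: A loose bolt standing on its head to the left of the controller, 28 mm across, 40 mm tall. To be left alone. Origin: centre of its underside.
- splice: A loose joint plate 100 x 60 mm with four bolts (20 mm high in all), left of the controller. To be left alone. Origin: centre of its underside.
- splice2: A loose joint plate 100 x 60 mm with two bolts (20 mm high in all), right of the controller. To be left alone. Origin: centre of its underside.
- spanner: A loose spanner lying flat on the bench along the controller's far side. To be left alone. Origin: centre of its underside.

How it is judged:
By the outcome, as a careful person would: the job done as asked, in the order asked, and still so for the second after the job is handed in, with the robot touching nothing.
It also fails if it takes over 51 s, if anything falls off the work surface, if the arm or the gripper's body presses on something with over 40 N, if the wrist force passes 120 N, or if a joint passes its speed limit or range.

## Robot

A 6-joint arm with a two-finger parallel gripper is mounted at the origin on the work surface. World frame = base frame: x ahead of the robot, y to its left, z up, the work surface at z = 0. Lengths are in mm, angles in degrees, forces in N, time in s.
With the tool pointing down it reaches from about 350 to 850 mm from the base axis. Payload 8.1 kg.
Tool frame: the origin (TCP) lies at the very end of the fingers, on their centre line; the grasp point (between the pads) lies 19 mm behind it; z points along the fingers, y is the line along which they close (so a half turn about z gives the same grasp; the last joint's range is limited). The gripper opens to 85 mm and grips with 20 to 120 N. Pads are 22 mm wide; open, the fingers measure 114 mm over their backs; the gripper's body (76 mm by 85 mm) begins 54 mm behind the grasp point. The pads swing forward as they close: fully open they stand 13 mm farther back than shut.
Start: joints at [-78.174, 7.471, 85.268, -0, 87.261, -4.893], TCP at [172.626, -574.635, 231.292] pointing down, gripper open.
Joint ranges: [-169.43, 169.43], [-51.17, 129.36], [1.28, 143.12], [-76.62, 256.62], [0, 156.53], [-152.29, 152.29]. Speed limits (degrees/s): [136.94, 136.94, 159.86, 180, 180, 180].

## Interface

Orientations are given as [roll, pitch, yaw] about the fixed x, y, z axes, in that order (R = Rz(yaw) Ry(pitch) Rx(roll)).
In Python, from bench import r gives the robot as it stands.
- The arm moves only by the shell command python3 -m jog 'ROWS' [FORCE]. ROWS is JSON, a list of rows, each a list of 7 numbers: the turn, a rotation vector about the tool's x, y, z in degrees, then the shift along the tool's x, y, z in mm, then the closure, from -1 (fully open) to 1 (shut), so that 0 is half open. A call has 1 to 5 rows; each row shifts and turns the commanded pose from where the row before left it, along the tool's axes as they then stand; what a row does not reach is not made up. A row lasts 1/10 s, in which the tool goes at most 50 mm and 8.59 degrees, less where a joint would pass 70% of its speed; a pose out of reach is approached as far as the arm can. A call is refused whole if a number of a shift passes 50 or a number of a turn 8.59, either way. A call with a gripper value outside its range is refused whole. The fingers move at their own pace and stop on an object; FORCE is the grip in N (left out, the last holds). Time passes only in rows, so rows that do not move let the fingers close. It gives the time, the measured TCP pose, the force, the opening and the grip force at its end, in the units of the state.
- r.sense(): the state, without advancing time (a new reading comes with each control period).
- r.snapshot(name): name is "scene" or "top"; returns a dict with "pixels" (420x560x3 uint8, red, green, blue), "fx", "fy", "cx", "cy" (pixels), "world_to_cam" (4x4, takes a point from world to camera coordinates). Camera axes: x right, y up, looking along -z (the intrinsics and any distortion apply to the point x, -y, -z); pixel columns grow to the right and rows downward; lengths in mm; the calibration is good to about 2 mm. A picture is of the moment at which its call begins. There is no depth.
- r.hand_in(): hands the job in; it is judged then, once.
The state is a dict: "time": time; "joint_pos": joint angles; "qd": joint speeds; "joint_efforts": joint torques, N m; "tool_pos": TCP position; "tcp_rot": TCP orientation; "ft_force": force on the tool from outside, world axes, zero at the start; "wrist_torque": the same for the moment, N m; "finger_gap": finger opening in mm; "grip_force": force on a finger pad.
Only numpy, scipy, OpenCV 4.12 (cv2) and the standard library are available. Lean on these libraries where they do the work, as an engineer would, in place of code of your own. Each camera call takes 0.05 s, during which the arm holds its last target. There are 200 camera calls.

## Working session

There is one attempt and no reset: what is moved stays moved. The work goes in short steps, Python scripts to look and compute and a shell command to move; the robot and the scene stay as the last step left them, time stands still between calls to the robot, and variables do not carry over. Pictures are saved under pics/ and viewed, at most 10 in all, crops included, and the job is handed in when it is done.

```bash
ls; mkdir -p pics
python3 - <<'E'
from bench import r
import cv2
s=r.sense();print(s)
for n in("scene","top"):
    d=r.snapshot(n);cv2.imwrite(f"pics/{n}0.png",cv2.resize(d["pixels"][:,:,::-1],None,fx=1.42,fy=1.42,interpolation=cv2.INTER_CUBIC))
    print(n,d["fx"],d["fy"],d["cx"],d["cy"],d["world_to_cam"],[k for k in d])
E
```

```text
pics
{'time': 0.0, 'joint_pos': array([-7.81751709e+01,  7.51571323e+00,  8.53304715e+01, -7.45768754e-04,
        8.72634653e+01, -4.89072924e+00]), 'qd': array([-0.06030068,  0.0572158 , -0.05385499,  0.03437829,  0.05528615,
       -0.03472403]), 'joint_efforts': array([-1.43271977e-04, -5.69404435e+01, -5.00547159e+01, -2.67096984e-04,
        1.50760717e-02,  1.76667163e-05]), 'tool_pos': array([ 172.49497958, -574.07291959,  230.22672398]), 'tcp_rot': array([-1.79890686e+02, -8.60614741e-03,  1.67155864e+01]), 'ft_force': array([ 0.66706547, -0.46534529,  0.10512582]), 'wrist_torque': array([-0.01719941, -0.02135232,  0.04844767]), 'grip_force': 0.0, 'finger_gap': 85.41787131288926}
scene 381.44226536456205 381.44226536456205 281.763873794206 212.4919153066747 [[ 8.29090746e-01  5.58932263e-01  1.42569279e-02 -4.99480531e+02]
 [-3.00686009e-01  4.24234034e-01  8.54174109e-01  6.32738984e+01]
 [ 4.71377194e-01 -7.12474708e-01  5.19791623e-01 -1.21375993e+03]
 [ 0.00000000e+00  0.00000000e+00  0.00000000e+00  1.00000000e+00]] ['pixels', 'fx', 'fy', 'cx', 'cy', 'world_to_cam']
top 446.1587759905249 446.1587759905249 274.47595310921764 207.51396733293717 [[ 1.69257810e-02 -9.99509344e-01 -2.63550478e-02  5.48104273e+01]
 [ 9.92981966e-01  1.37178621e-02  1.17467591e-01 -5.60580139e+02]
 [-1.17048420e-01 -2.81583179e-02  9.92726940e-01 -9.69887704e+02]
 [ 0.00000000e+00  0.00000000e+00  0.00000000e+00  1.00000000e+00]] ['pixels', 'fx', 'fy', 'cx', 'cy', 'world_to_cam']
```

View pics/top0.png

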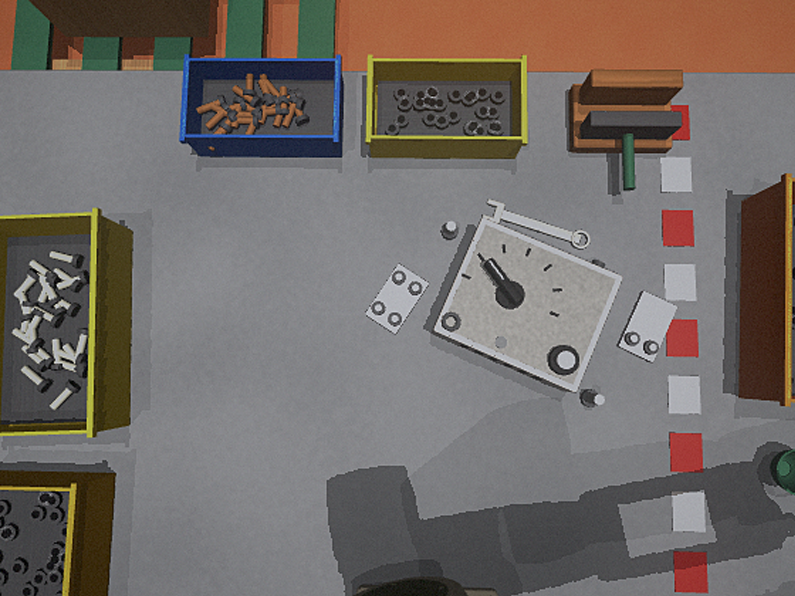

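View pics/scene0.png

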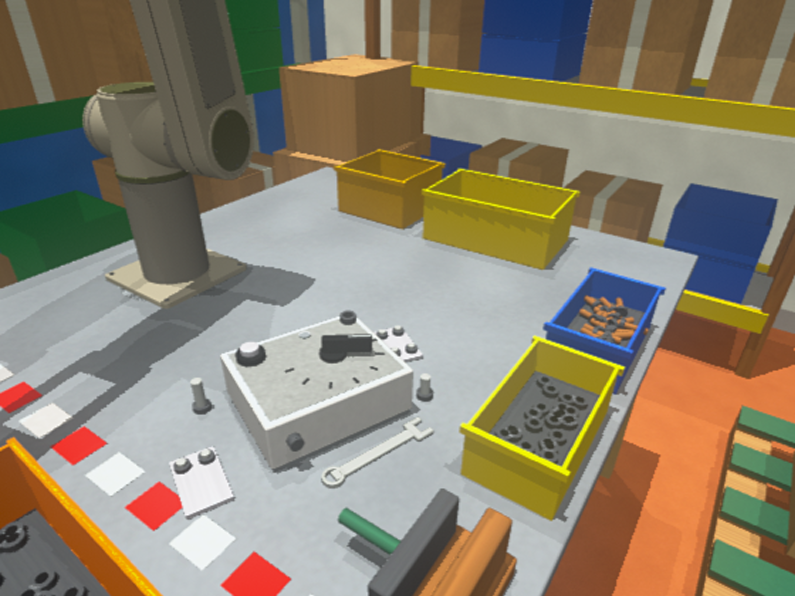

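The top view shows the controller turned clockwise. Its top corners are at about (486,217), (620,277), (578,390) and (433,330). The button is at (566,359), the nut at (451,321), the hub at (510,292) and the handle end at (482,257), pointing at the second mark. Next I'll fit the pose.

```bash
cat > h.py <<'E'
import numpy as np
from scipy.optimize import least_squares
def proj(d,P):
    P=np.atleast_2d(P).astype(float);M=np.array(d["world_to_cam"]);c=P@M[:3,:3].T+M[:3,3]
    return np.c_[d["cx"]+d["fx"]*c[:,0]/-c[:,2], d["cy"]+d["fy"]*c[:,1]/c[:,2]]
def ray(d,uv,z):
    M=np.array(d["world_to_cam"]);R=M[:3,:3];o=-R.T@M[:3,3]
    v=R.T@np.array([(uv[0]-d["cx"])/d["fx"],-(uv[1]-d["cy"])/d["fy"],-1]);return o+v*(z-o[2])/v[2]
def W(p,L):
    L=np.atleast_2d(L).astype(float);c,s=np.cos(p[2]),np.sin(p[2])
    return np.c_[p[0]+c*L[:,0]-s*L[:,1],p[1]+s*L[:,0]+c*L[:,1],L[:,2]]
E
python3 - <<'E'
from bench import r
from h import *
d=r.snapshot("top")
L=[[95,115,85],[95,-115,85],[-95,-115,85],[-95,115,85],[-58,-78,107]]
uv=np.array([[486,217],[620,277],[578,390],[433,330],[566,359]])/1.42
f=least_squares(lambda p:(proj(d,W(p,L))-uv).ravel(),[550,0,-.4])
p=f.x;print(p,np.degrees(p[2]),f.fun.reshape(-1,2).round(1))
A=W(p,[0,30,85])[0];print("axis",A,"button",W(p,[-58,-78,107]))
for u in([482,257],[487,263]): 
  t=ray(d,np.array(u)/1.42,119);v=t-A;a=np.degrees(np.arctan2(v[1],v[0])-p[2]);print("tip",t,np.hypot(*v[:2]),"sel deg",90-a)
E
```

```text
[ 5.44695922e+02 -1.45563509e+02 -3.99613382e-01] -22.896160227854377 [[-2.6 -1.2]
 [ 3.3 -1.1]
 [-0.8  2.1]
 [-0.3 -0.2]
 [ 0.4  0.2]]
axis [ 556.3677888  -117.92716491   85.        ] button [[ 460.91880372 -194.85239644  107.        ]]
tip [606.59336594 -72.15122482 119.        ] 67.95620126706964 sel deg 24.75758005190248
tip [597.8501353  -79.38085697 119.        ] 56.62687459863391 sel deg 24.2049272771755
```

Run:
```python
from bench import r
import cv2
d=r.snapshot("top");c=d["pixels"][140:290,295:455,::-1]
cv2.imwrite("pics/c1.png",cv2.resize(c,None,fx=4,fy=4,interpolation=cv2.INTER_CUBIC))
```

```text
(no output)
```

View pics/c1.png

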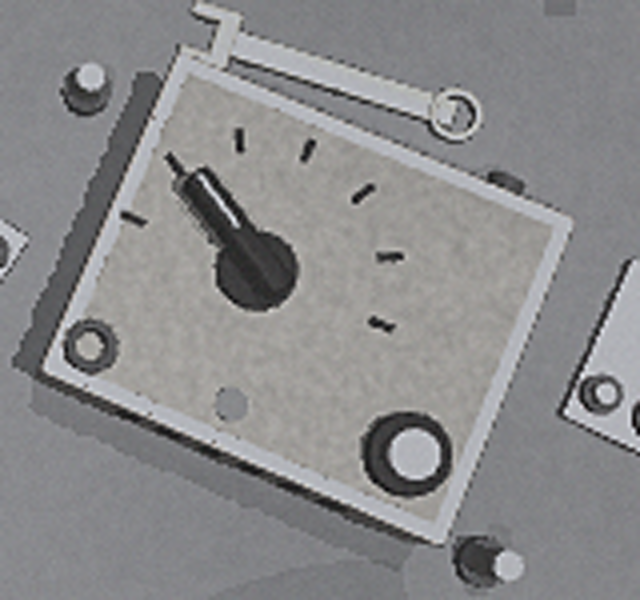

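The crop gives the corners as (181,47), (573,218), (441,545) and (40,370). The marks are at (133,218), (174,163), (239,141), (308,150), (363,194), (390,257) and (381,325). The button top is at (413,454) and the handle points at mark 2. I'll refit with these points.

Run:
```python
from bench import r
from h import *
d=r.snapshot("top")
th=np.arange(7)*np.pi/6
L=[[95,115,85],[95,-115,85],[-95,-115,85],[-95,115,85],[-58,-78,107]]+[[71*np.sin(t),30+71*np.cos(t),85] for t in th]
uv=(np.array([[181,47],[573,218],[441,545],[40,370],[413,454],[133,218],[174,163],[239,141],[308,150],[363,194],[390,257],[381,325]])+.5)/4-.5+[295,140]
f=least_squares(lambda p:(proj(d,W(p,L))-uv).ravel(),[550,0,-.4])
p=f.x;print(p,np.degrees(p[2]),f.fun.reshape(-1,2).round(1).tolist())
np.save("p.npy",p)
print("axis",W(p,[0,30,85]),"button",W(p,[-58,-78,107]))
A=W(p,[0,30,85])[0]
# fingertip centre 40mm out, at handle angle th, d mm behind (ccw side)
for deg in (30,60,90,120,150):
  t=np.radians(deg);u=np.array([np.sin(t),np.cos(t)]);n=np.array([-np.cos(t),np.sin(t)])
  n=-np.array([np.cos(t),-np.sin(t)])
  print(deg,[W(p,np.r_[u*45+n*k+[0,30],100])[0][:2].round(1).tolist() for k in(7,20,35)])
```

```text
[ 5.44816219e+02 -1.44127538e+02 -4.03365526e-01] -23.111142223005352 [[-0.7, 0.1], [1.4, -0.0], [0.4, 0.9], [-0.8, -0.3], [0.2, -0.1], [-0.2, -0.2], [0.3, 0.3], [-0.0, -0.3], [-0.2, 0.0], [-0.2, -0.3], [-0.2, -0.1], [-0.2, -0.1]]
axis [[ 556.59169873 -116.53518296   85.        ]] button [[ 460.85475171 -193.10173554  107.        ]]
30 [[588.4, -83.9], [580.6, -73.5], [571.6, -61.5]]
60 [[600.4, -104.2], [598.9, -91.3], [597.1, -76.4]]
90 [[600.7, -127.8], [605.8, -115.8], [611.7, -102.0]]
120 [[589.2, -148.3], [599.6, -140.5], [611.6, -131.5]]
150 [[568.9, -160.4], [581.8, -158.8], [596.7, -157.0]]
```

```bash
cat >> h.py <<'E'
def toolshift(s,T):
    from scipy.spatial.transform import Rotation as R
    return R.from_euler('xyz',s["tcp_rot"],degrees=True).as_matrix().T@(np.array(T)-s["tool_pos"])
def fing(p,deg,rad,k,z):
    t=np.radians(deg);return W(p,np.r_[rad*np.sin(t)-k*np.cos(t),30+rad*np.cos(t)+k*np.sin(t),z])[0]
E
python3 - <<'E'
from bench import r
from h import *
p=np.load("p.npy");s=r.sense()
T=fing(p,30,42,32,180);print(T,toolshift(s,T),"push yaw",126.9)
# arc step: 3 deg cw rotation of the pose about the axis, in tool axes (tool x=-push dir, y?)
for k in (18,):
  def pose(deg):
    yaw=np.degrees(p[2])+180-deg  # tool -x = push direction
    return fing(p,deg,42,k,99),yaw
  a,y0=pose(30);b,y1=pose(33);y=np.radians(y0);D=b-a
  print(y0,y1,"step",np.cos(y)*D[0]+np.sin(y)*D[1],np.sin(y)*D[0]-np.cos(y)*D[1])
E
```

```text
[570.97488738 -65.73042054 180.        ] [ 527.87401386 -372.47641515   51.16220137] push yaw 126.9
126.88885777699466 123.88885777699466 step -2.2227785366213793 0.8844876720651801
```

```bash
python3 -m jog '[[0,0,0,35,-24.8,0,1],[0,0,0,35,-24.8,0,1],[0,0,0,35,-24.8,0,1],[0,0,0,35,-24.8,0,1],[0,0,0,35,-24.8,0,1]]' 20
python3 -m jog '[[0,0,0,35,-24.8,0,1],[0,0,0,35,-24.8,0,1],[0,0,0,35,-24.8,0,1],[0,0,0,35,-24.8,0,1],[0,0,0,35,-24.8,0,1]]' | tail -1
python3 -m jog '[[0,0,0,35,-24.8,0,1],[0,0,0,35,-24.8,0,1],[0,0,0,35,-24.8,0,1],[0,0,0,35,-24.8,0,1],[0,0,0,35,-24.8,0,1]]' |tail -1
python3 -m jog '[[0,0,-8.5,0,0,0,1],[0,0,-8.5,0,0,0,1],[0,0,-8.5,0,0,0,1],[0,0,-8.5,0,0,0,1],[0,0,-8.5,0,0,0,1]]' |tail -1
python3 -m jog '[[0,0,-8.5,0,0,0,1],[0,0,-8.5,0,0,0,1],[0,0,-8.5,0,0,0,1],[0,0,-8.5,0,0,0,1],[0,0,-8.5,0,0,0,1]]' |tail -1
python3 -m jog '[[0,0,-8.5,0,0,0,1],[0,0,-8.5,0,0,0,1],[0,0,-8.5,0,0,0,1],[0,0,0,0,0,0,1],[0,0,0,0,0,0,1]]'
python3 - <<'E'
from bench import r
from h import *
p=np.load("p.npy");s=r.sense();print(s)
print(toolshift(s,fing(p,30,42,32,99)))
E
```

```text
time: 0.75
tool_pos: [305.3, -404.1, 231.3]
tcp_rot: [180.0, -0.0, 16.7]
ft_force: [0.9, -0.3, 0.3]
finger_gap: 12.5
grip_force: 0.0
grip_force: 0.0
grip_force: 0.0
grip_force: 0.0
grip_force: 0.0
time: 3.25
tool_pos: [568.4, -67.3, 231.2]
tcp_rot: [-180.0, -0.0, 127.0]
ft_force: [0.2, -0.1, -0.5]
finger_gap: 0.2
grip_force: 0.0
{'time': 3.25, 'joint_pos': array([-1.18877780e+01,  3.21628813e+00,  8.97982979e+01, -9.86308140e-04,
        8.69963666e+01, -4.88434423e+01]), 'qd': array([ 0.08079395, -0.09938512,  0.0859883 , -0.08872446, -0.02269532,
        0.23455197]), 'joint_efforts': array([ 1.33368500e-03, -5.30016196e+01, -5.00416839e+01, -1.11943523e-04,
        2.65934716e-03, -4.81481887e-01]), 'tool_pos': array([568.35352528, -67.32850955, 231.20045842]), 'tcp_rot': array([-1.79992050e+02, -7.59815352e-03,  1.26955716e+02]), 'ft_force': array([ 0.1606233 , -0.08421162, -0.52885344]), 'wrist_torque': array([ 0.01121015, -0.07931818, -0.05319119]), 'grip_force': 0.0, 'finger_gap': 0.19897732350990419}
[ -0.3164544    3.07384132 132.1999924 ]
```

```bash
python3 -m jog '[[0,0,0,0,1.5,30,1],[0,0,0,0,1.5,30,1],[0,0,0,0,0,30,1],[0,0,0,0,0,20,1],[0,0,0,0,0,12,1]]' >/dev/null
python3 -m jog '[[0,0,0,0,0,10,1],[0,0,0,0,0,0,1],[0,0,0,0,0,0,1]]'
python3 - <<'E'
from bench import r
import cv2
for n,a,b in(("top",170,330),("scene",210,180)):
    c=r.snapshot(n)["pixels"][a:a+110,b:b+120,::-1]
    cv2.imwrite(f"pics/{n}2.png",cv2.resize(c,None,fx=4,fy=4,interpolation=cv2.INTER_CUBIC))
a,b=cv2.imread("pics/top2.png"),cv2.imread("pics/scene2.png")
cv2.imwrite("pics/both2.png",cv2.resize(cv2.hconcat([a,b]),None,fx=.82,fy=.82))
E
```

```text
time: 4.05
tool_pos: [571.4, -65.6, 100.2]
tcp_rot: [180.0, 0.1, 127.2]
ft_force: [0.5, -0.1, 0.6]
finger_gap: 0.1
grip_force: 0.0
```

View pics/both2.png

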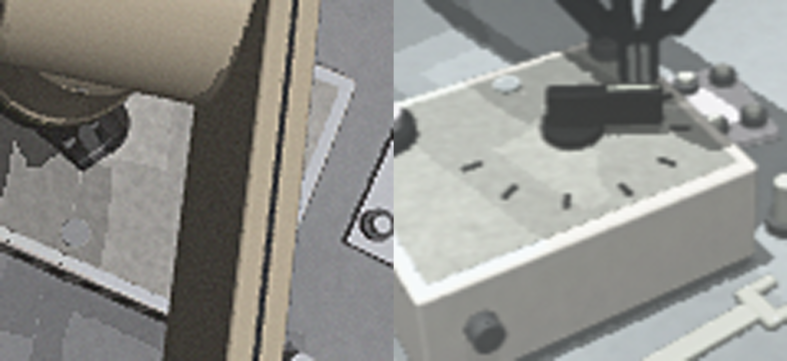

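The fingertip stands at the handle's counter-clockwise side, seen in the scene crop at (640,60). The top view is blocked by the arm. I'll approach and push through the first click.

```bash
python3 -m jog '[[0,0,0,-4,0,0,1],[0,0,0,-4,0,0,1],[0,0,0,-3,0,0,1],[0,0,0,-2,0,0,1],[0,0,0,0,0,0,1]]'
python3 -m jog '[[0,0,3,-2.2,0.9,0,1],[0,0,3,-2.2,0.9,0,1],[0,0,3,-2.2,0.9,0,1],[0,0,3,-2.2,0.9,0,1],[0,0,0,0,0,0,1]]'
python3 -m jog '[[0,0,3,-2.2,0.9,0,1],[0,0,3,-2.2,0.9,0,1],[0,0,0,0,0,0,1],[0,0,0,0,0,0,1]]'
python3 - <<'E'
from bench import r
from h import *
import cv2
p=np.load("p.npy");s=r.sense();print(toolshift(s,fing(p,48,42,18,99)),s["ft_force"])
c=r.snapshot("scene")["pixels"][210:320,180:300,::-1]
cv2.imwrite("pics/s3.png",cv2.resize(c,None,fx=4,fy=4,interpolation=cv2.INTER_CUBIC))
E
```

```text
time: 4.65
tool_pos: [578.8, -76.1, 99.3]
tcp_rot: [180.0, -0.0, 127.2]
ft_force: [-0.0, 0.7, -0.1]
finger_gap: 0.4
grip_force: 0.0
time: 5.15
tool_pos: [586.5, -81.3, 99.2]
tcp_rot: [-180.0, -0.0, 115.2]
ft_force: [0.1, -0.3, 0.1]
finger_gap: 0.1
grip_force: 0.0
time: 5.55
tool_pos: [589.8, -84.6, 99.2]
tcp_rot: [-180.0, 0.0, 109.4]
ft_force: [0.1, -0.7, -0.5]
finger_gap: 0.1
grip_force: 0.0
[-1.43502864  0.24376544  0.21745688] [ 0.06032101 -0.70843132 -0.52821922]
```

View pics/s3.png

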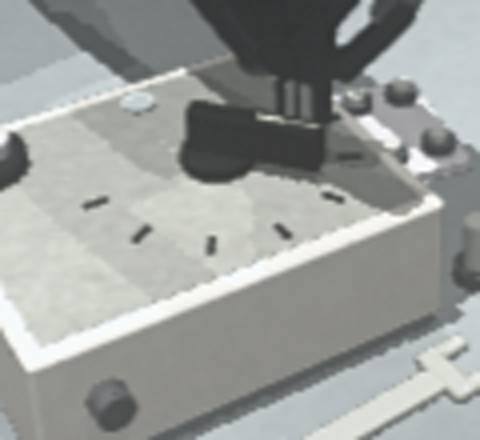

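The handle has turned part way between marks 2 and 3. I'll go on with an outline helper to check the angle.

```bash
cat > look.py <<'E'
from bench import r
from h import *
import cv2,sys
p=np.load("p.npy");d=r.snapshot("scene");im=cv2.resize(d["pixels"][210:320,180:300,::-1],None,fx=5,fy=5,interpolation=cv2.INTER_CUBIC)
cols=[(0,0,255),(0,255,0),(255,128,0)]
for a,c in zip(map(float,sys.argv[2:]),cols):
    for z in(93,119):
        q=[fing(p,a,l,k,z) for l,k in((-16,7),(60,7),(60,-7),(-16,-7))]
        cv2.polylines(im,[((proj(d,q)-[180,210]+.5)*5).round().astype(np.int32)],True,c,1)
cv2.imwrite(sys.argv[1],im)
s=r.sense();yaw=s["tcp_rot"][2];deg=np.degrees(p[2])+180-yaw
print("finger deg",deg,"off from contact pose",toolshift(s,fing(p,deg,42,18,99)),s["ft_force"],s["time"])
E
python3 -m jog '[[0,0,3,-2.2,0.9,0,1],[0,0,3,-2.2,0.9,0,1],[0,0,0,0,0,0,1],[0,0,0,0,0,0,1]]'
python3 look.py pics/s4.png 60 90
```

```text
time: 6.0
tool_pos: [592.8, -88.2, 99.2]
tcp_rot: [-180.0, -0.0, 103.4]
ft_force: [0.6, 0.2, 0.0]
finger_gap: -0.1
grip_force: 0.0
finger deg 53.552368800750344 off from contact pose [-1.27815756  0.23038671  0.23154868] [0.36501777 0.03692727 0.5104546 ] 6.05
```

View pics/s4.png

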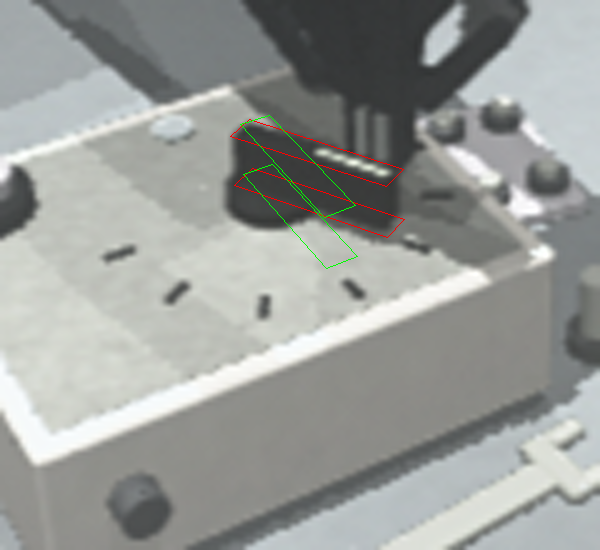

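The handle now rests at 60° (step 3), matching the red outline. I'll push on to steps 4 and 5.

```bash
python3 -m jog '[[0,0,3,-2.2,0.9,0,1],[0,0,3,-2.2,0.9,0,1],[0,0,3,-2.2,0.9,0,1],[0,0,3,-2.2,0.9,0,1],[0,0,3,-2.2,0.9,0,1]]' | grep ft
python3 -m jog '[[0,0,3,-2.2,0.9,0,1],[0,0,3,-2.2,0.9,0,1],[0,0,3,-2.2,0.9,0,1],[0,0,3,-2.2,0.9,0,1],[0,0,0,0,0,0,1]]' | grep ft
python3 -m jog '[[0,0,3,-2.2,0.9,0,1],[0,0,3,-2.2,0.9,0,1],[0,0,3,-2.2,0.9,0,1],[0,0,3,-2.2,0.9,0,1],[0,0,3,-2.2,0.9,0,1]]' | grep ft
python3 -m jog '[[0,0,3,-2.2,0.9,0,1],[0,0,3,-2.2,0.9,0,1],[0,0,3,-2.2,0.9,0,1],[0,0,3,-2.2,0.9,0,1],[0,0,3,-2.2,0.9,0,1]]' | grep ft
python3 -m jog '[[0,0,0,0,0,0,1],[0,0,0,0,0,0,1]]'
python3 look.py pics/s5.png 120 150
```

```text
ft_force: [-0.0, 3.5, -0.6]
ft_force: [-0.5, 0.2, 0.8]
ft_force: [1.6, 3.3, 0.0]
ft_force: [0.3, -0.1, -0.1]
time: 8.25
tool_pos: [599.2, -131.0, 99.2]
tcp_rot: [-180.0, 0.0, 46.4]
ft_force: [0.3, -0.2, 1.1]
finger_gap: 0.2
grip_force: 0.0
finger deg 110.52384832968173 off from contact pose [-0.96588565  1.19984186  0.25512814] [0.07766814 0.42918051 1.07038256] 8.3
```

View pics/s5.png

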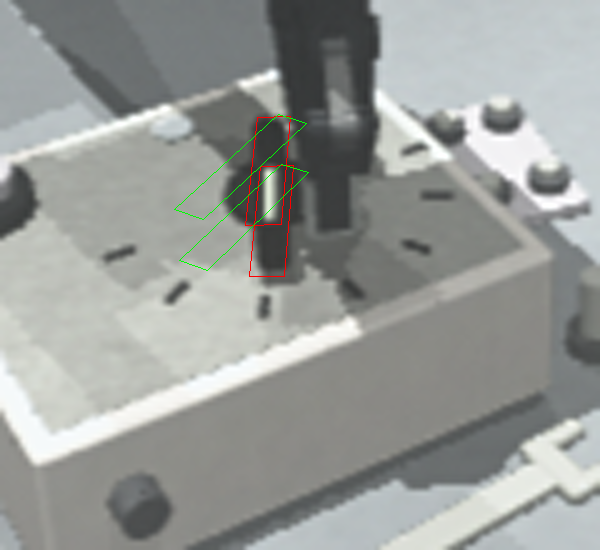

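It is at step 5, with the handle on the fifth mark at (264,305). One more click.

```bash
python3 -m jog '[[0,0,3,-2.2,0.9,0,1],[0,0,3,-2.2,0.9,0,1],[0,0,3,-2.2,0.9,0,1],[0,0,3,-2.2,0.9,0,1],[0,0,3,-2.2,0.9,0,1]]' | grep ft
python3 -m jog '[[0,0,3,-2.2,0.9,0,1],[0,0,3,-2.2,0.9,0,1],[0,0,3,-2.2,0.9,0,1],[0,0,2.5,-1.8,0.8,0,1],[0,0,0,0,0,0,1]]' | grep ft
python3 -m jog '[[0,0,0,4,0,0,1],[0,0,0,6,0,0,1],[0,0,0,6,0,0,1],[0,0,0,0,0,-20,1],[0,0,0,0,0,-30,1]]'
python3 look.py pics/s6.png 120 150
python3 - <<'E'
from bench import r
from h import *
p=np.load("p.npy");s=r.sense();print(toolshift(s,W(p,[-58,-78,140])[0]))
E
```

```text
ft_force: [3.2, 2.3, -2.5]
ft_force: [-0.5, -0.9, -0.2]
time: 9.8
tool_pos: [601.8, -142.1, 147.1]
tcp_rot: [-179.8, 0.2, 19.8]
ft_force: [1.0, 0.5, -0.1]
finger_gap: -0.3
grip_force: 0.0
finger deg 137.1026023775835 off from contact pose [-19.00649937   0.11594068  55.98409218] [ 2.62385301 -0.42253219  4.25928933] 9.85
[-152.84779422   -2.12307015   14.45070283]
```

View pics/s6.png

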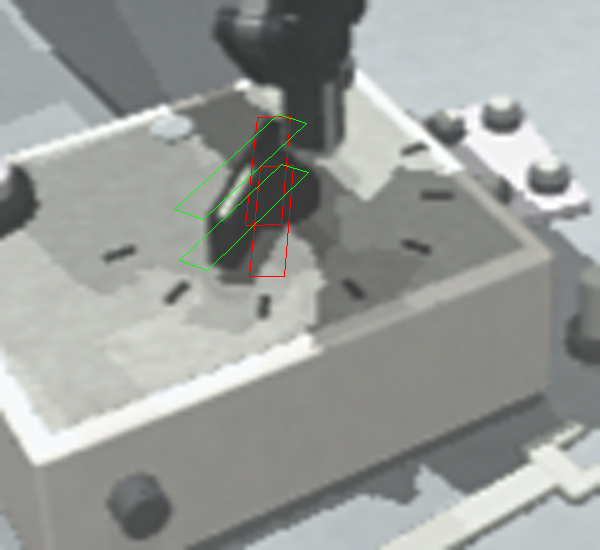

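The handle shows at about 140°, short of the mark at (178,292). I'll wait a moment and look again to see whether it is still moving.

```bash
python3 -m jog '[[0,0,0,0,0,-10,1],[0,0,0,0,0,0,1],[0,0,0,0,0,0,1],[0,0,0,0,0,0,1],[0,0,0,0,0,0,1]]'
python3 look.py pics/s7.png 140 150
```

```text
time: 10.35
tool_pos: [602.3, -142.9, 158.0]
tcp_rot: [-179.9, 0.1, 19.7]
ft_force: [0.3, -0.7, 0.1]
finger_gap: 0.2
grip_force: 0.0
finger deg 137.1694661790628 off from contact pose [-16.16753436   1.73590558  59.24619458] [ 0.5529038  -0.44908167  0.30248927] 10.4
```

View pics/s7.png

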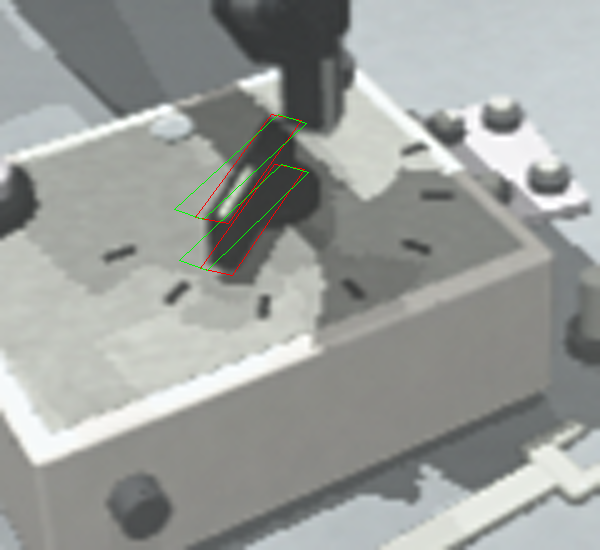

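The handle has stalled on friction just past half way, at about 138–140°. I'll go back down behind it and push a few more degrees.

```bash
python3 -m jog '[[0,0,0,0,1,25,1],[0,0,0,0,0.7,20,1],[0,0,0,0,0,14,1],[0,0,0,0,0,0,1],[0,0,0,-5,0,0,1]]' | grep -E 'pos|ft'
python3 -m jog '[[0,0,0,-5,0,0,1],[0,0,0,-3,0,0,1],[0,0,0,-2,0,0,1],[0,0,0,0,0,0,1]]' | grep -E 'pos|ft'
python3 -m jog '[[0,0,2,-1.5,0.6,0,1],[0,0,2,-1.5,0.6,0,1],[0,0,2,-1.5,0.6,0,1],[0,0,0,0,0,0,1],[0,0,0,0,0,0,1]]' | grep -E 'pos|ft'
python3 look.py pics/s8.png 140 150
```

```text
tool_pos: [599.0, -146.3, 100.4]
ft_force: [-0.1, -0.1, -0.5]
tool_pos: [589.5, -150.1, 101.0]
ft_force: [-0.2, -0.3, 0.6]
tool_pos: [585.8, -152.9, 100.4]
ft_force: [0.5, 0.8, -0.8]
finger deg 143.11512755738684 off from contact pose [-1.70908753 -0.2266506   1.38365289] [ 0.27666088 -0.14659364 -0.37828254] 11.85
```

View pics/s8.png

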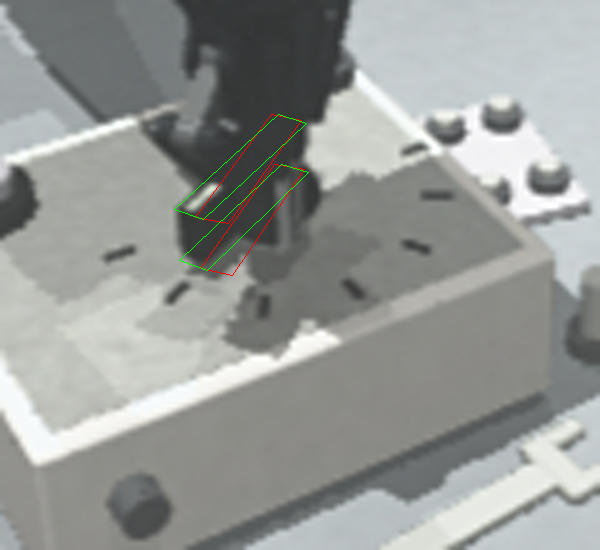

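The handle now matches the 150° outline, which is step six. I'll retreat, check it numerically and go above the button.

```bash
python3 -m jog '[[0,0,0,4,0,0,1],[0,0,0,6,0,0,1],[0,0,0,6,0,0,1],[0,0,0,0,0,-30,1],[0,0,0,0,0,-30,1]]' | grep -E 'pos|ft'
cat > ang.py <<'E'
from bench import r
from h import *
import cv2
p=np.load("p.npy");d=r.snapshot("scene");g=cv2.cvtColor(d["pixels"],cv2.COLOR_RGB2GRAY).astype(float)
best=[]
for a in range(100,185,2):
    q=lambda l,k,z:cv2.remap(g,*[x.astype(np.float32).reshape(1,-1) for x in proj(d,[fing(p,a,li,k,z) for li in l]).T],cv2.INTER_LINEAR).mean()
    best.append((round(q(np.linspace(30,54,20),0,119)-q(np.linspace(30,54,20),5,119)/2-q(np.linspace(30,54,20),-5,119)/2,1),a))
print(sorted(best)[::-1][:4])
s=r.sense();print(toolshift(s,W(p,[-58,-78,130])[0]),s["tool_pos"],s["tcp_rot"],s["time"])
E
python3 ang.py
```

```text
tool_pos: [600.8, -148.5, 159.5]
ft_force: [0.9, -0.0, 1.1]
[(np.float64(84.1), 152), (np.float64(72.5), 150), (np.float64(36.0), 154), (np.float64(14.2), 148)]
[-149.63497197    8.11649536   36.19472907] [ 604.04771473 -149.57869484  166.98757918] [179.80306475  -0.3145595   13.74998416] 12.4
```

```bash
python3 -m jog '[[0,0,0,-37,2,0,1],[0,0,0,-37,2,0,1],[0,0,0,-37,2,0,1],[0,0,0,-37,2,0,1],[0,0,0,0,0,15,1]]' | grep -E 'pos|ft'
python3 -m jog '[[0,0,0,0,0,15,1],[0,0,0,0,0,0,1],[0,0,0,0,0,0,1],[0,0,0,0,0,0,1]]' | grep -E 'pos|ft'
python3 ang.py
```

```text
tool_pos: [458.2, -193.6, 147.2]
ft_force: [0.9, 0.4, -0.5]
tool_pos: [460.2, -191.7, 130.5]
ft_force: [0.7, -0.3, 0.2]
[(np.float64(118.3), 152), (np.float64(93.4), 150), (np.float64(69.1), 154), (np.float64(17.7), 148)]
[0.32251448 1.38639496 0.6526057 ] [ 460.21129989 -191.83184105  130.65217983] [ 1.79986697e+02 -1.84608016e-02  1.37686445e+01] 13.35
```

```bash
python3 -m jog '[[0,0,0,0.3,1.3,10,1],[0,0,0,0,0,8,1],[0,0,0,0,0,4,1],[0,0,0,0,0,1,1],[0,0,0,0,0,0,1]]' | grep -E 'pos|ft'
python3 -m jog '[[0,0,0,0,0,1,1],[0,0,0,0,0,1,1],[0,0,0,0,0,0,1]]' | grep -E 'pos|ft'
python3 -m jog '[[0,0,0,0,0,1,1],[0,0,0,0,0,1,1],[0,0,0,0,0,0,1]]' | grep -E 'pos|ft'
python3 -m jog '[[0,0,0,0,0,1,1],[0,0,0,0,0,0,1],[0,0,0,0,0,0,1]]' | grep -E 'pos|ft'
```

```text
tool_pos: [459.7, -193.0, 107.0]
ft_force: [-1.0, 1.0, 2.1]
tool_pos: [460.1, -193.3, 105.5]
ft_force: [0.1, 0.2, 2.4]
tool_pos: [460.1, -193.3, 103.4]
ft_force: [-0.5, 0.3, 3.5]
tool_pos: [460.1, -193.2, 102.4]
ft_force: [0.4, 0.4, 3.7]
```

```bash
python3 -m jog '[[0,0,0,0,0,0.7,1],[0,0,0,0,0,0,1],[0,0,0,0,0,0,1]]' | grep -E 'pos|ft'
python3 -m jog '[[0,0,0,0,0,0.7,1],[0,0,0,0,0,0,1],[0,0,0,0,0,0,1]]' | grep -E 'pos|ft'
```

```text
tool_pos: [460.1, -193.3, 101.8]
ft_force: [-1.2, -0.4, 3.5]
tool_pos: [460.1, -193.3, 101.0]
ft_force: [0.7, -0.3, 5.3]
```

```bash
python3 -m jog '[[0,0,0,0,0,0.5,1],[0,0,0,0,0,0,1],[0,0,0,0,0,0,1]]' | grep -E 'pos|ft'
python3 -m jog '[[0,0,0,0,0,0.4,1],[0,0,0,0,0,0,1],[0,0,0,0,0,0,1]]' | grep -E 'pos|ft'
```

```text
tool_pos: [460.2, -193.3, 101.0]
ft_force: [-1.6, 1.7, 8.3]
tool_pos: [460.2, -193.3, 100.9]
ft_force: [-2.8, 1.3, 11.4]
```

The force rises at z = 101, so the button is against its stop. I'll release it and back away.

```bash
python3 -m jog '[[0,0,0,0,0,-2,1],[0,0,0,0,0,-5,1],[0,0,0,0,0,-15,1],[0,0,0,0,0,-30,1],[0,0,0,0,0,-40,1]]' | grep -E 'pos|ft'
python3 -m jog '[[0,0,0,0,0,-30,1],[0,0,0,-40,0,0,1],[0,0,0,-40,0,0,1],[0,0,0,0,0,0,1],[0,0,0,0,0,0,1]]' | grep -E 'pos|ft'
python3 ang.py
python3 - <<'E'
from bench import r
import cv2,numpy as np
from h import *
p=np.load("p.npy");d=r.snapshot("scene");g=cv2.cvtColor(d["pixels"],cv2.COLOR_RGB2GRAY)
c=proj(d,W(p,[-58,-78,107]))[0];x,y=c.round().astype(int);print(c);print(g[y-8:y+10:2,x-10:x+11:2])
# marks check: darkness at predicted marks -> controller not shifted
for t in range(7):
    u=proj(d,W(p,[71*np.sin(t*np.pi/6),30+71*np.cos(t*np.pi/6),85]))[0].round().astype(int);w=g[u[1]-4:u[1]+5,u[0]-4:u[0]+5].astype(int)
    i=np.argwhere(w<w.min()+25).mean(0)-4;print(w.min(),int(np.median(w)),i.round(1))
E
```

```text
tool_pos: [458.1, -192.1, 191.2]
ft_force: [1.3, -0.1, 0.1]
tool_pos: [381.7, -212.2, 222.5]
ft_force: [-0.3, 0.5, -0.6]
[(np.float64(94.1), 152), (np.float64(82.1), 150), (np.float64(38.0), 154), (np.float64(20.4), 178)]
[8.07112868e+01 1.84819148e-02 9.26121945e+01] [ 382.35444943 -212.15176534  222.55338803] [ 1.79979938e+02 -4.17198080e-02  1.36766527e+01] 17.0
[175.49933927 243.74628214]
[[108 111 123 123 121 126 197 197 198 198 199]
 [108 110 123 123 123 119 182 201 201 199 197]
 [111 112 120 120 122 140 175 200 199 180 179]
 [108 110 117 210 239 243 240 240 219 145 132]
 [110 108 193 233 239 240 240 243 216  73 101]
 [135  89 186 235 238 246 243 224 122  72  71]
 [113  67 116 160 160 171 145 123 108  73  68]
 [ 93  69  72 128 138 136 129 101  73  70  63]
 [120  66  69  69  72  74  72  71  69  64  61]]
90 205 [-1.7  1. ]
98 205 [-0.1  0.3]
91 202 [-1.1  0.1]
77 203 [-1. -1.]
91 197 [-0.3 -0.4]
78 199 [-1.  0.]
83 201 [-0.6 -1. ]
```

The selector is at step six, the button is back up, and the controller hasn't moved.

```bash
python3 -c "
from bench import r
print(r.hand_in())"
```

```text
the job is handed in; nothing more can be done
None
```

I pushed the selector click by click to step six (about 151° in the last image), then pressed the button to its stop and let it back up; the controller stayed put, and I handed the job in at about 17 s with the arm clear.

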